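Ease the bearing cover off the brush-spindle housing

ROBOT

A 6-joint arm with a two-finger parallel gripper is mounted at the origin on the work surface. World frame = base frame: x ahead of the robot, y to its left, z up, the work surface at z = 0. Lengths are in m, angles in degrees, forces in N, time in s.
With the tool pointing down it reaches from about 0.4 to 0.825 m from the base axis. Payload 7 kg.
Tool frame: the origin (TCP) lies midway between the tips of the shut fingers; the grasp point (between the pads) lies 19 mm behind it (r.grip_point_offset is the z of the grasp point in the tool frame, in m); z points along the fingers, y is the line along which they close (so a half turn about z gives the same grasp; the last joint's range is limited). The gripper opens to 88 mm and grips with 3 to 60 N. Pads are 19 mm wide; open, the fingers measure 130 mm over their backs; the gripper's body (78 mm by 193 mm) begins 47 mm behind the grasp point.
Start: joints at [80.163, 20.546, 0.682, 0, -70.136, -16.507], TCP at [0.3, 0.605, 0.227] pointing down, gripper open.
Joint ranges: [-176.03, 176.03], [-82.01, 121.73], [-58.28, 71.71], [-173.87, 95.51], [-174.79, -0.11], [-173.66, 173.66]. Speed limits (degrees/s): [136.94, 136.94, 172.46, 180, 180, 180].

INTERFACE

Orientations are given as [roll, pitch, yaw] about the fixed x, y, z axes, in that order (R = Rz(yaw) Ry(pitch) Rx(roll)).
In Python, from plant import r, viewer, recognise, outline_of, pinpoint gives the robot as it stands.
- The arm moves only by the tool move_arm, never from a script. Its argument "targets" is a list of rows, each a list of 2 entries, a list of its own where there are three numbers: the shift along the tool's x, y, z in cm, then the turn, a rotation vector about the tool's x, y, z in rad. A call has 1 to 5 rows; each row is the pose to reach, as a shift and turn from the pose commanded when the call began, along the tool's axes at that moment; what a row does not reach only later rows make up. A row lasts 1/8 s, in which the tool goes at most 62.5 mm and 10.7 degrees, less where a joint would pass 70% of its speed; a pose out of reach is approached as far as the arm can. A call with a gripper value outside its range is refused whole. "jaw" is the finger opening in cm, from 0 to 8.76, set as the call begins (left out, the last holds). The fingers move at their own pace and stop on an object; "squeeze" is the grip in N (left out, the last holds). Time passes only in rows, so rows that repeat a pose let the fingers close. It gives the time, the measured TCP pose, the force, the opening and the grip force at its end, in the units of the state.
- r.get_state(): the state, without advancing time (a new reading comes with each control period).
- viewer.capture(name): name is "side" or "top"; returns a dict with "image" (384x512x3 uint8, blue, green, red), "intrinsics" (3x3 intrinsics, pixels), "D" ([k1, k2, p1, p2, k3] as OpenCV has them; the pictures are not rectified), "camera_from_world" (4x4, takes a point from world to camera coordinates). Camera axes: x right, y up, looking along -z (the intrinsics and any distortion apply to the point x, -y, -z); pixel columns grow to the right and rows downward; lengths in m; the calibration is good to about 2 mm. A picture is of the moment at which its call begins. There is no depth.
- r.close_job(): hands the job in; it is judged then, once.
Trained networks look in the newest picture that a camera, given by its name, has taken for a name from the list of things; names that differ only in an ending like _2 or _b are one class to them, and where a whole thing is asked for, a point or a joint stands for the part that bears it (a point fixed in the world has none). Each returns a list of dicts, best first, with "score" (0 to 1); they miss things now and then, are a little off and sometimes report something else, mostly with a low value. They report only what shows in the picture. A call takes as long as a camera call. They do not tell look-alikes from the thing itself.
- recognise(label, camera): "box" ([left, top, right, bottom] in pixels, round what is visible of it).
- outline_of(label, camera): "mask" (384x512 bool, what is visible of it) and "box" ([left, top, right, bottom] in pixels, round what is visible of it).
- pinpoint(label, camera): "location" ([row, column] in pixels: a listed point, or the origin of a listed thing).
The state is a dict: "time_s": time; "joints": joint angles; "qd": joint speeds; "joint_torque": joint torques, N m; "tcp_pos": TCP position; "eef_rot": TCP orientation; "contact_force": force on the tool from outside, world axes, zero at the start; "moment": the same for the moment, N m; "gripper_width": finger opening in m; "gripper_force": force on a finger pad.
Only numpy, scipy, OpenCV 4.12 (cv2) and the standard library are available. Lean on these libraries where they do the work, as an engineer would, in place of code of your own. Each camera call takes 0.05 s, during which the arm holds its last target. There are 200 camera calls.

TASK

Take the yellow-handled wedge from its wooden block and drive it down into the two pry slots between the red bearing housing and its pale metal cover, from alternating sides and a few millimetres at a time, until the cover stands 8 to 12 mm off the housing at both slots. The cover must come off evenly: never let one side get more than 5 mm ahead of the other, touch housing and cover with nothing but the wedge, and do not ram it. Then stand the wedge back in its block, let go of it, and leave the other things on the bench where they are.

Things in the scene. Friction and masses are not known exactly. Their poses are not given: they have to be found in the camera images.
- housing: red cast bearing housing, bolted down, 140 mm wide (y), 60 deep, 90 high. Origin: bench level, middle of the seam. x points from the seam into the housing, y along the seam, z up. Its front face is x = 0; the cover is on the -x side. Two pry slots open upward at y = +50 (left) and -50 mm (right). A ledge 44 mm long, 6 high, on top hides the seam between them. Feet 10 mm high reach y = +-98.
- slot_left (a point): left slot's lip on the housing face: housing x = 0, y = +50, z = 80 mm; axes as the housing's. The slot is 24 mm long in y, with sloped dark steel flanks from the top (z = 90) to the lip: housing side from x = +4 to 0, cover side (shut) from x = -6.5 to -2.5 mm. Below the lip both walls are upright, 2.5 mm apart when shut, down to the bench. It widens as that side of the cover stands off.
- slot_right (a point): the same for the right slot, at housing y = -50 mm
- cover: pale aluminium press-fit cover, 140 x 24 x 90 mm, boss and stub in front. Origin: bench level, inner face, y = -50; axes as the housing's when shut. Moves level only. A push at one slot opens that side alone, turning about the other. Yields to 6 to 8 N level push at a slot (10 to 14 N down on the wedge, more if it binds), stays where left, no spring back, hard stop at 12 mm. Starts 0 to 2 mm off each side.
- cover_left (a point): point of the cover's inner face plane at the left slot (housing y = +50 mm), at the top of the cover, z = 90 mm. Minus its x in the housing frame is how far the left side stands off. Its axes are the cover's.
- cover_right (a point): the same point at the right slot (housing y = -50 mm)
- wedge: steel wedge, yellow handle, 220 g, 130 mm long. Origin: tip edge, on the flat face; z points from tip to handle. Blade 60 mm long, 18 wide (y); the face at x = 0 (to +x) is flat and upright, the other slopes: 2 mm thick at the tip, 0.2 mm more per mm, 14 mm at the collar. Collar 34 x 40 mm, 60 to 68 mm above the tip. Handle from 68 to 130 mm: 22 mm thick in x (-18 to +4), 30 in y.
- wedge_grip (a point): centre of the wedge's handle: 100 mm above the tip, 7 mm behind the flat face (wedge x = -7); axes as the wedge's. With the flat face against the housing's face, a tip h below the lip opens that side to about 0.2 h - 0.5 mm; the collar meets the housing's top at about 9.5 mm.
- holder: wooden block, 64 x 76 mm, 62 high, fixed, with an upright through-slot 24 (x) by 26 mm (y) in its middle. Origin: centre of its underside. The wedge hangs in it point down by its collar, handle centre 102 mm above the bench within 2 mm of the block's axis, flat face towards the block's +x (within 0.05 rad).
- polish_jar: bystander: amber jar with black cap, 56 mm across, 58 mm high; origin under its centre
- heel_stack: bystander: bonded stack of round heel blanks, 56 mm across, 34 mm high; origin under its centre
- hammer: bystander: hammer lying on the bench behind the work; its handle lies along its x axis
Things that resemble listed ones, but are neither listed nor needed, are in the scene too. Leave any orange or pink look-alike of the wedge alone.

How it is judged:
By the outcome, as a careful person would: the job done as asked, in the order asked, and still so for the second after the job is handed in, with the robot touching nothing.
It also fails if it takes over 72 s, if anything falls off the work surface, if the arm or the gripper's body presses on something with over 40 N, if the wrist force passes 120 N, or if a joint passes its speed limit or range.

## Working session

There is one attempt and no reset: what is moved stays moved. The work goes in short steps, Python scripts to look and compute and a tool call to move; the robot and the scene stay as the last step left them, time stands still between calls to the robot, and variables do not carry over. Pictures are saved under pics/ and viewed, at most 10 in all, crops included, and the job is handed in when it is done.

Besides the shell and the picture viewer there is one more tool, called after ">>>" by a JSON object that holds its "api" and its "payload", one argument or row to a line. move_arm: Moves the arm, as the interface text tells. Its arguments: {"type":"object","properties":{"targets":{"type":"array","items":{"type":"array"}},"jaw":{"type":"number"},"squeeze":{"type":"number"}},"required":["targets"]}

```bash
ls; mkdir -p pics
cat > h.py <<'E'
import numpy as np, cv2
from scipy.spatial.transform import Rotation as R
from plant import r, viewer, recognise, outline_of, pinpoint
def cap(n): return viewer.capture(n)
def proj(c,P):
    P=np.atleast_2d(P); T=np.array(c["camera_from_world"]); q=P@T[:3,:3].T+T[:3,3]
    q=q*[1,-1,-1]
    return cv2.projectPoints(q,np.zeros(3),np.zeros(3),np.array(c["intrinsics"],float),np.array(c["D"],float))[0][:,0]
def ray(c,uv):
    n=cv2.undistortPoints(np.array([[uv]],float),np.array(c["intrinsics"],float),np.array(c["D"],float))[0,0]
    T=np.array(c["camera_from_world"]); d=T[:3,:3].T@np.array([n[0],-n[1],-1]); o=-T[:3,:3].T@T[:3,3]
    return o,d/np.linalg.norm(d)
def atz(c,uv,z):
    o,d=ray(c,uv); return o+d*(z-o[2])/d[2]
def tri(c1,u1,c2,u2):
    o1,d1=ray(c1,u1);o2,d2=ray(c2,u2)
    s=np.linalg.lstsq(np.c_[d1,-d2],o2-o1,rcond=None)[0]
    a=o1+s[0]*d1;b=o2+s[1]*d2
    return (a+b)/2,np.linalg.norm(a-b)*1e3
E
python3 - <<'E'
from h import *
c={n:cap(n) for n in("side","top")}
for n in c:
    cv2.imwrite(f"pics/{n}0.png",c[n]["image"])
    T=np.array(c[n]["camera_from_world"]);print(n,(-T[:3,:3].T@T[:3,3]).round(3),(-T[2,:3]).round(3),c[n]["intrinsics"][0][0])
L=["housing","slot_left","slot_right","cover","cover_left","cover_right","wedge","wedge_grip","holder","polish_jar","heel_stack","hammer"]
for l in L:
    p={n:pinpoint(l,n) for n in c}
    for n in c: print(l,n,[(round(q["score"],2),np.round(q["location"],1).tolist()) for q in p[n][:4]])
    if all(p.values()): 
        x,e=tri(c["side"],p["side"][0]["location"][::-1],c["top"],p["top"][0]["location"][::-1]);print("   ",x.round(4),round(e,1))
s=r.get_state();print(s)
E
```

```text
pics
side [ 0.439 -0.754  0.752] [ 0.136  0.756 -0.64 ] 454.24861640221394
top [0.46  0.039 0.958] [ 0.153 -0.035 -0.988] 383.73153338278865
housing side [(0.77, [305.0, 216.3]), (0.55, [298.3, 218.9])]
housing top [(0.95, [240.9, 341.0])]
    [ 0.4743 -0.2113  0.0106] 5.8
slot_left side []
slot_left top [(0.79, [243.4, 320.2])]
slot_right side [(0.91, [300.9, 219.0]), (0.5, [329.6, 221.6])]
slot_right top [(0.84, [240.1, 367.9])]
    [ 0.4756 -0.2554  0.0818] 3.4
cover side [(0.77, [328.1, 223.0]), (0.28, [257.1, 212.5])]
cover top [(0.88, [240.3, 360.5])]
    [ 0.4784 -0.262   0.0061] 0.0
cover_left side [(0.85, [255.1, 213.2])]
cover_left top [(0.62, [243.3, 324.4])]
    [ 0.4725 -0.1522  0.09  ] 3.9
cover_right side [(0.95, [297.0, 220.0]), (0.54, [201.4, 328.4])]
cover_right top [(0.75, [240.3, 367.5])]
    [ 0.4765 -0.2523  0.0885] 0.4
wedge side [(0.97, [187.6, 177.7])]
wedge top [(0.95, [265.8, 189.9]), (0.9, [217.5, 128.1]), (0.64, [223.2, 193.8])]
    [0.4156 0.1592 0.0147] 6.1
wedge_grip side [(0.72, [157.7, 215.8]), (0.67, [191.8, 139.3]), (0.58, [156.3, 184.8])]
wedge_gr
[... 568 characters left out ...]
-0.0032] 2.5
{'time_s': 1.3, 'joints': array([ 8.01620392e+01,  2.05434854e+01,  6.83304431e-01, -2.13167764e-03,
       -7.01358315e+01, -1.65041749e+01]), 'qd': array([-0.03588435, -0.00693839,  0.07897401,  0.04969335,  0.02936702,
        0.08944435]), 'joint_torque': array([-6.71804137e-04, -5.82392979e+01,  2.93303704e+01,  7.00276405e+00,
        1.25565144e-02, -1.74641332e-05]), 'tcp_pos': array([0.29954238, 0.60487767, 0.22659724]), 'eef_rot': array([-1.79996746e+02,  3.05508549e-03, -2.63428598e+01]), 'contact_force': array([-0.52008961,  0.8498635 ,  0.03060285]), 'moment': array([ 0.05582129, -0.08582294,  0.04013005]), 'gripper_force': 0.0, 'gripper_width': 0.08738622909388384}
```

View pics/side0.png

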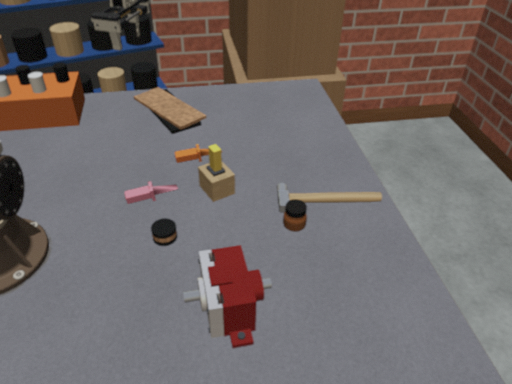

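View pics/top0.png

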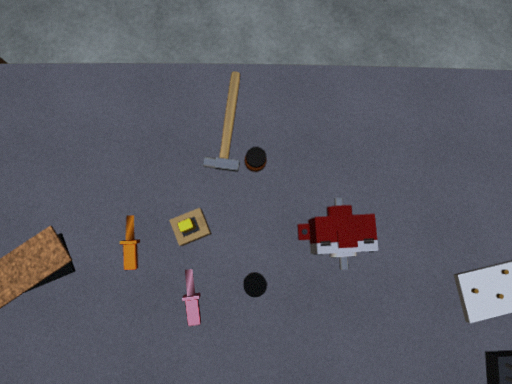

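Run:
```python
from h import *
s=cv2.imread("pics/side0.png");t=cv2.imread("pics/top0.png")
def cr(i,x,y,w,h,k): return cv2.resize(i[y:y+h,x:x+w],None,fx=k,fy=k,interpolation=cv2.INTER_CUBIC)
# housing: side 190..270,235..345 ; top 290..390,190..275
A=np.zeros((600,800,3),np.uint8)
a=cr(t,295,192,90,80,5);A[:400,:450]=a
b=cr(s,195,240,70,106,5);A[:530,450:]=b
c=cr(t,165,204,50,45,4);A[400:580,:200]=c
d=cr(s,190,140,60,60,4)[:200];A[400:600,205:445]=d
cv2.imwrite("pics/crop1.png",cv2.convertScaleAbs(A,alpha=1.6))
```

```text
(no output)
```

View pics/crop1.png

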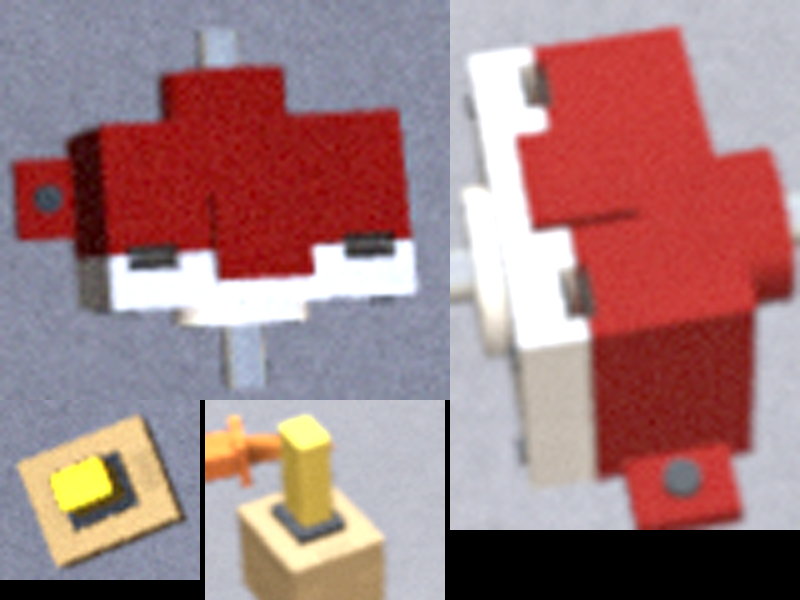

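```bash
cat >> h.py <<'E'
def RZ(a): return np.array([[np.cos(a),-np.sin(a),0],[np.sin(a),np.cos(a),0],[0,0,1]])
E
python3 - <<'E'
from h import *
from scipy.optimize import least_squares as ls
c={n:cap(n) for n in("side","top")}
f=lambda u,v,k,ox,oy:((u+.5)/k-.5+ox,(v+.5)/k-.5+oy)
T=lambda u,v:f(u,v,5,295,192); S=lambda u,v:f(u-450,v,5,195,240)
T4=lambda u,v:f(u,v-400,4,165,204); S4=lambda u,v:f(u-205,v-400,4,190,140)
ob=[("top",(60,70,90),T(102,128)),("top",(60,-70,90),T(400,110)),("side",(60,-70,90),S(755,303)),("side",(60,70,90),S(680,30)),
("top",(-1.25,50,88),T(154,256)),("top",(-1.25,-50,88),T(369,244))]
oc=[("top",(-24,70,90),T(112,310)),("top",(-24,-70,90),T(415,293)),("side",(-24,-70,90),S(525,345)),("side",(-24,70,90),S(472,55))]
def res(p):
    e=[]
    for n,P,u in ob: e.append(proj(c[n],RZ(p[2])@np.array(P)/1e3+[p[0],p[1],0])[0]-u)
    for n,P,u in oc:
        P=np.array(P,float); P[0]-= (p[3]+p[4])/2*1e3+(p[3]-p[4])*1e3*P[1]/100
        e.append(proj(c[n],RZ(p[2])@P/1e3+[p[0],p[1],0])[0]-u)
    return np.ravel(e)
s=ls(res,[.474,-.205,0,0,0]);print("housing",s.x.round(4),np.degrees(s.x[2]).round(2));print(res(s.x).reshape(-1,2).round(1).tolist())
q=[T4(18,465),T4(140,417),T4(185,518),T4(60,567)]
Q=np.array([atz(c["top"],u,.062) for u in q]);print("holder",Q.mean(0).round(4),np.linalg.norm(np.roll(Q,-1,0)-Q,axis=1).round(4))
d=(Q[0]+Q[3]-Q[1]-Q[2]);print("y axis ang",np.degrees(np.arctan2(d[1],d[0])))
d=(Q[0]+Q[1]-Q[2]-Q[3]);print("x axis ang",np.degrees(np.arctan2(d[1],d[0])))
q=[S4(283,428),S4(310,417),S4(330,437),S4(300,447)]
H=np.array([atz(c["side"],u,.132) for u in q]);print("handle side",H.mean(0).round(4))
q=[T4(52,487),T4(100,458),T4(112,492),T4(66,511)]
H=np.array([atz(c["top"],u,.132) for u in q]);print("handle top",H.mean(0).round(4),np.linalg.norm(np.roll(H,-1,0)-H,axis=1).round(4))
print(r.get_state()["time_s"])
E
```

```text
housing [ 0.4745 -0.2044  0.0467 -0.0008 -0.0013] 2.68
[[-0.3, -0.6], [0.1, 0.0], [0.2, 0.7], [-0.1, -1.3], [-0.2, 0.4], [-0.0, 0.4], [0.4, -0.1], [0.5, -0.4], [-0.3, 0.2], [-0.1, -0.2]]
holder [0.5105 0.1551 0.062 ] [0.0757 0.0647 0.0769 0.0641]
y axis ang 111.60828667466474
x axis ang 24.17069538658396
handle side [0.5112 0.1532 0.132 ]
handle top [0.509  0.1558 0.132 ] [0.0297 0.0194 0.0263 0.015 ]
1.4
```

```bash
cat >> h.py <<'E'
def go(p,yaw,wrap=0):
    s=r.get_state(); M=R.from_euler("xyz",s["eef_rot"],degrees=True).as_matrix()
    d=M.T@(np.array(p)-s["tcp_pos"]); G=R.from_euler("xyz",[180,0,yaw],degrees=True).as_matrix()
    v=R.from_matrix(M.T@G).as_rotvec()
    print("t",s["time_s"],"shift cm",(d*100).round(2).tolist(),"rotvec",v.round(3).tolist(),"at",s["tcp_pos"].round(4),s["eef_rot"].round(2),"F",s["contact_force"].round(1),"w",round(s["gripper_width"],4))
E
python3 -c "
from h import *
go([.510,.1548,.2],-67.5)"
```

```text
t 1.4 shift cm [38.83, 30.99, 2.65] rotvec [0.0, -0.0, 0.718] at [0.2996 0.6049 0.2265] [180.     0.   -26.35] F [ 0.8 -0.3 -0.1] w 0.0875
```

>>> {"api": "move_arm", "payload": {
  "targets": [
    [[38.8,31.0,0],[0,0,0.72]],
    [[38.8,31.0,0],[0,0,0.72]],
    [[38.8,31.0,0],[0,0,0.72]],
    [[38.8,31.0,0],[0,0,0.72]],
    [[38.8,31.0,0],[0,0,0.72]]
  ],
  "jaw": 6
}}

```text
time_s: 2.02
tcp_pos: [0.4323, 0.3199, 0.2269]
eef_rot: [-180.0, 0.0, -67.7]
contact_force: [0.8, 0.9, -0.3]
gripper_width: 0.06
gripper_force: 0.0
```

```bash
python3 -c "
from h import *
go([.510,.1548,.17],-67.5);print(r.get_state()['joints'])"
```

```text
t 2.025 shift cm [18.23, -0.92, 5.69] rotvec [-0.001, 0.0, -0.004] at [0.4323 0.3199 0.2269] [-1.7996e+02  2.0000e-02 -6.7700e+01] F [ 0.8  0.9 -0.3] w 0.06
[ 5.74010046e+01  7.57778887e+00 -1.66431073e+01  7.70993124e-03
 -6.57316736e+01 -3.51084039e+01]
```

>>> {"api": "move_arm", "payload": {
  "targets": [
    [[6,-0.3,1.9],[0,0,0]],
    [[12,-0.6,3.8],[0,0,0]],
    [[18.2,-0.9,5.7],[0,0,0]],
    [[18.2,-0.9,5.7],[0,0,0]]
  ]
}}

```text
time_s: 2.52
tcp_pos: [0.5096, 0.1531, 0.1681]
eef_rot: [179.8, -0.0, -67.9]
contact_force: [-0.6, 0.6, 0.1]
gripper_width: 0.0599
gripper_force: 0.0
```

Run:
```python
from h import *
go([.510,.1548,.083],-67.5)
s=cap("side")["image"];t=cap("top")["image"]
def cr(i,x,y,w,h,k): return cv2.resize(i[y:y+h,x:x+w],None,fx=k,fy=k,interpolation=cv2.INTER_CUBIC)
cv2.imwrite("pics/crop2.png",np.hstack([cr(s,170,90,100,120,4),cr(t,140,180,100,120,4)]))
```

```text
t 2.525 shift cm [-0.14, -0.13, 8.51] rotvec [0.003, -0.001, -0.006] at [0.5096 0.1531 0.1681] [ 1.7984e+02 -4.0000e-02 -6.7870e+01] F [-0.6  0.6  0.1] w 0.0599
```

View pics/crop2.png

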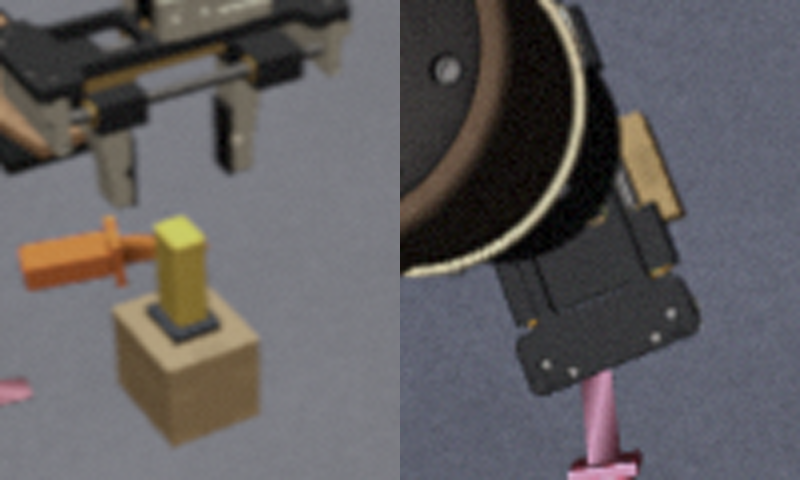

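>>> {"api": "move_arm", "payload": {
  "targets": [
    [[-0.1,-0.1,4],[0,0,0]],
    [[-0.1,-0.1,7],[0,0,0]],
    [[-0.1,-0.1,8.5],[0,0,0]],
    [[-0.1,-0.1,8.5],[0,0,0]]
  ]
}}

```text
time_s: 3.12
tcp_pos: [0.5097, 0.1589, 0.0843]
eef_rot: [179.9, -0.0, -67.5]
contact_force: [0.0, 0.1, 0.9]
gripper_width: 0.0601
gripper_force: 0.0
```

>>> {"api": "move_arm", "payload": {
  "targets": [
    [[0,0,0],[0,0,0]],
    [[0,0,0],[0,0,0]],
    [[0,0,0],[0,0,0]],
    [[0,0,0],[0,0,0]],
    [[0,0,0],[0,0,0]]
  ],
  "jaw": 1,
  "squeeze": 55
}}

```text
time_s: 3.75
tcp_pos: [0.5101, 0.1582, 0.0848]
eef_rot: [-180.0, 0.0, -67.6]
contact_force: [-1.0, -0.5, 2.2]
gripper_width: 0.0219
gripper_force: 55.0
```

>>> {"api": "move_arm", "payload": {
  "targets": [
    [[0,0,-2],[0,0,0]],
    [[0,0,-6],[0,0,0]],
    [[0,0,-12],[0,0,0]],
    [[0,0,-12],[0,0,0]]
  ]
}}

```text
time_s: 4.25
tcp_pos: [0.5124, 0.1595, 0.2093]
eef_rot: [-179.5, 0.1, -67.6]
contact_force: [0.3, -0.0, -3.2]
gripper_width: 0.0219
gripper_force: 55.0
```

Run:
```python
from h import *
go([.510,.1548,.205],-67.5)
s=cap("side")["image"]
def cr(i,x,y,w,h,k): return cv2.resize(i[y:y+h,x:x+w],None,fx=k,fy=k,interpolation=cv2.INTER_CUBIC)
cv2.imwrite("pics/crop3.png",cr(s,180,70,75,110,5))
for l in("wedge","wedge_grip"): print([(round(q["score"],2),np.round(q["location"],1).tolist()) for q in pinpoint(l,"side")[:4]])
```

```text
t 4.25 shift cm [0.34, 0.4, 0.43] rotvec [-0.009, 0.001, -0.001] at [0.5124 0.1595 0.2093] [-1.7951e+02  7.0000e-02 -6.7570e+01] F [ 0.3 -0.  -3.2] w 0.0219
[(0.96, [151.0, 221.5]), (0.84, [187.1, 176.3]), (0.77, [151.5, 219.0])]
[(0.86, [157.3, 187.0]), (0.81, [192.8, 135.1]), (0.73, [111.7, 214.2])]
```

View pics/crop3.png

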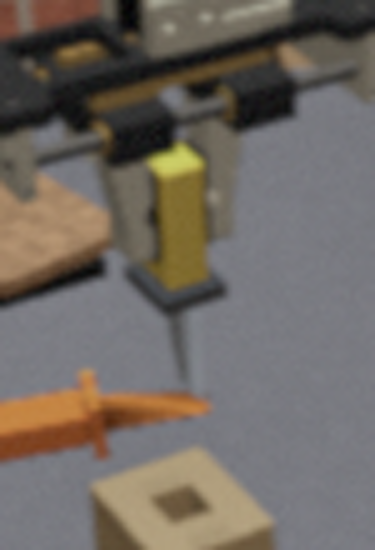

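```bash
cat >> h.py <<'E'
HP=np.array([.4745,-.2044,0]);HY=np.radians(2.68)
def H2W(x,y,z): return RZ(HY)@(np.array([x,y,z])/1e3)+HP
E
python3 - <<'E'
from h import *
s=cap("side")
go(np.r_[H2W(-7.3,53,0)[:2],.205],-87.3)
st=r.get_state();M=R.from_euler("xyz",st["eef_rot"],degrees=True).as_matrix()
for sg in(1,-1):
  for dy in (0,3): print(sg,dy,proj(s,st["tcp_pos"]+M@np.array([dy*1e-3,sg*.007,.0828])).round(1))
E
```

```text
t 4.45 shift cm [26.93, 15.88, -0.15] rotvec [0.003, -0.001, 0.344] at [0.509  0.1577 0.203 ] [ 1.7985e+02 -1.0000e-02 -6.7620e+01] F [-0.1 -0.4 -2.7] w 0.0218
1 0 [[211.3 151.6]]
1 3 [[211.9 152.2]]
-1 0 [[216.4 149.9]]
-1 3 [[216.9 150.5]]
```

>>> {"api": "move_arm", "payload": {
  "targets": [
    [[5,3,0],[0,0,0.08]],
    [[11,6.5,0],[0,0,0.16]],
    [[17,10,-0.1],[0,0,0.24]],
    [[22.5,13.3,-0.2],[0,0,0.32]],
    [[26.9,15.9,-0.2],[0,0,0.344]]
  ]
}}

```text
time_s: 5.08
tcp_pos: [0.4648, -0.1487, 0.2052]
eef_rot: [179.9, 0.0, -87.4]
contact_force: [1.1, -0.4, -1.4]
gripper_width: 0.0218
gripper_force: 55.0
```

>>> {"api": "move_arm", "payload": {
  "targets": [
    [[0,0,0],[0,0,0]],
    [[0,0,0],[0,0,0]],
    [[0,0,0],[0,0,0]]
  ]
}}

```text
time_s: 5.45
tcp_pos: [0.4661, -0.1461, 0.2059]
eef_rot: [179.9, 0.0, -87.2]
contact_force: [0.8, 0.1, -1.9]
gripper_width: 0.0219
gripper_force: 55.0
```

Run:
```python
from h import *
s=cap("side");
go(np.r_[H2W(-7.3,53,0)[:2],.19],-87.3)
def cr(i,x,y,w,h,k): return cv2.resize(i[y:y+h,x:x+w],None,fx=k,fy=k,interpolation=cv2.INTER_CUBIC)
t=cap("top")
I=s["image"].copy()
st=r.get_state();M=R.from_euler("xyz",st["eef_rot"],degrees=True).as_matrix()
pt=[st["tcp_pos"]+M@np.array([dy*1e-3,-.007,.0828]) for dy in(-6,3,12)]
u=proj(s,pt);print(u.round(1).tolist())
a=cr(s["image"],170,180,100,140,4); b=cr(t["image"],275,180,100,140,4)
for p in u: cv2.circle(a,tuple(int(x) for x in ((p-[170,180])*4+1.5)),2,(0,255,0),-1)
cv2.imwrite("pics/crop4.png",cv2.convertScaleAbs(np.hstack([a,b]),alpha=1.6))
for l in("wedge","slot_left","cover_left"):
  for n in("side","top"): print(l,n,[(round(q["score"],2),np.round(q["location"],1).tolist()) for q in pinpoint(l,n)[:3]])
```

```text
t 5.5 shift cm [0.58, 0.18, 1.61] rotvec [0.001, 0.0, 0.002] at [ 0.4663 -0.1459  0.2061] [179.96   0.   -87.2 ] F [-0.3 -0.7 -1.2] w 0.0221
[[211.1, 238.5], [211.8, 241.8], [212.5, 245.2]]
wedge side [(0.86, [186.9, 176.7]), (0.64, [241.6, 213.7])]
wedge top [(0.63, [218.1, 130.3])]
slot_left side [(0.72, [260.7, 210.5])]
slot_left top []
cover_left side [(0.68, [256.4, 211.4])]
cover_left top []
```

View pics/crop4.png

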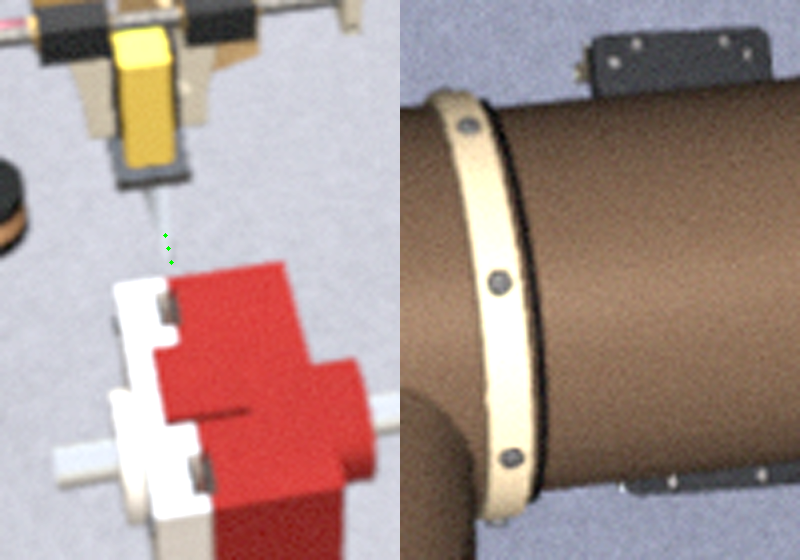

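```bash
cat > wf.py <<'E'
from h import *
from scipy.optimize import minimize
def hull(c,P,k=4):
    u=proj(c,P); m=np.zeros((384*k,512*k),np.uint8)
    cv2.fillConvexPoly(m,cv2.convexHull((((u+.5)*k-.5)*16).round().astype(np.int32)),255,shift=4)
    return cv2.resize(m,(512,384),interpolation=cv2.INTER_AREA)/255.
def box(x0,x1,y0,y1,z0,z1): return np.array([[x,y,z] for x in(x0,x1) for y in(y0,y1) for z in(z0,z1)])/1e3
def wedge_fit(c):
    st=r.get_state(); M=R.from_euler("xyz",st["eef_rot"],degrees=True).as_matrix()
    h=cv2.cvtColor(c["image"],cv2.COLOR_BGR2HSV); y=((h[...,0]>22)&(h[...,0]<35)&(h[...,1]>150)&(h[...,2]>60)).astype(np.uint8)
    n,l,sta,ce=cv2.connectedComponentsWithStats(y); 
    B=box(-15,15,-11,11,-30,30)   # tool x = -wedge y, tool y = -wedge x, about handle centre
    g0=st["tcp_pos"]+M@[0,0,-.0172]
    u0=proj(c,g0)[0]; i=1+np.argmin([np.linalg.norm(ce[j]-u0)+(1e3 if sta[j,4]<40 else 0) for j in range(1,n)])
    m=(l==i).astype(float)
    f=lambda p:np.abs(hull(c,g0+(B+np.array([p[0],p[1],p[2]])/1e3)@M.T)-m).sum()
    best=min((minimize(lambda q:f([q[0],q[1],0]),[a,b],method="Nelder-Mead",options=dict(initial_simplex=[[a,b],[a+3,b],[a,b+3]])) for a in(-2,3) for b in(-1,2)),key=lambda o:o.fun)
    print("handle offset tool x,y mm",best.x.round(2),"mismatch px",round(best.fun,1),"area",m.sum(),"mask box",sta[i])
    return best.x,g0,M
E
python3 - <<'E'
from wf import *
s=cap("side")
o,g0,M=wedge_fit(s)
print("slotL lip",proj(s,H2W(0,50,80)),"coverL 1mm",proj(s,H2W(-1,50,90)),"slotR",proj(s,H2W(0,-50,80)))
# dark slot patches
h=cv2.cvtColor(s["image"],cv2.COLOR_BGR2HSV); 
for y in(50,-50):
    P=[H2W(a,y+b,90) for a,b in((-6.5,-12),(-6.5,12),(4,12),(4,-12))]; u=proj(s,P); x0,y0=u.min(0).astype(int)-3; x1,y1=u.max(0).astype(int)+4
    g=h[y0:y1,x0:x1]; d=((g[...,2]<75)&(g[...,1]<110)).astype(float); Y,X=np.nonzero(d)
    print(y,"pred quad c",u.mean(0).round(2),"size",np.ptp(u,axis=0).round(1),"dark c",X.mean()+x0,Y.mean()+y0,len(X),"ext",X.min()+x0,X.max()+x0,Y.min()+y0,Y.max()+y0)
    print(g[...,2][:: 1])
E
```

```text
handle offset tool x,y mm [-20.08  -2.75] mismatch px 395.0 area 102.0 mask box [199 195  14  18 102]
slotL lip [[212.34932373 259.53520342]] coverL 1mm [[211.62963686 256.15103583]] slotR [[220.57311053 300.84557606]]
50 pred quad c [211.51 256.22] size [7.2 9.9] dark c 213.0 257.0 5 ext 213 213 255 259
[[137 137 138 138 135 138 137 134 131 131 132 131 133 131 133]
 [145 147 153 155 159 162 153 145 136 133 135 135 137 136 136]
 [174 178 184 190 192 192 177 157 141 134 136 136 138 136 137]
 [197 197 198 199 201 199 184 156 134 131 133 133 135 135 136]
 [199 200 199 198 193 187 169 143 113 110 124 134 134 137 137]
 [200 201 198 191 172 148 139 122  93  95 117 134 137 137 137]
 [200 201 200 196 167 131 126 112  83  80 112 133 137 135 139]
 [200 200 201 196 173 122 113 110  83  74 107 131 137 138 141]
 [200 200 201 197 177 128 104 105  83  69  98 124 137 136 139]
 [200 200 201 198 181 135  95  95  80  70  90 123 136 136 138]
 [201 201 201 200 189 153  98  88  82  66  86 118 136 138 137]
 [201 200 200 202 197 166 103  88  81  67  79 116 134 138 137]
 [200 201 200 202 199 172 112  90  91 
[... 891 characters left out ...]
5 136]
 [200 200 201 196 170 114 109 112  85  66  86 116 134 136 134]
 [199 198 200 199 173 117 100 108  88  69  78 111 131 136 137]
 [200 200 201 198 178 128  96 102  85  67  71 107 130 134 135]
 [199 199 200 198 185 142  95  92  83  68  70  97 123 134 136]
 [199 199 199 199 194 166 102  85  81  67  64  89 119 133 136]
 [200 198 199 200 196 171 101  75  80  65  65  83 116 135 136]
 [198 198 199 199 195 174 113  84  86  75  71  89 117 132 135]
 [198 198 198 198 196 178 138 118 126 115 103 106 124 134 137]
 [198 198 199 199 197 189 175 172 183 168 140 131 135 135 135]
 [198 198 198 198 197 197 196 197 199 182 151 136 137 136 136]
 [198 199 198 197 199 199 200 200 198 187 154 130 129 128 128]]
```

```bash
sed -i 's/(h\[...,0\]>22)&(h\[...,0\]<35)&(h\[...,1\]>150)&(h\[...,2\]>60)/(h[...,0]>18)\&(h[...,0]<38)\&(h[...,1]>130)\&(h[...,2]>50)/' wf.py
python3 - <<'E'
from wf import *
s=cap("side")
o,g0,M=wedge_fit(s)
h=cv2.cvtColor(s["image"],cv2.COLOR_BGR2HSV);print(h[188:226:4,205].tolist());
u=proj(s,g0)[0].astype(int);print(u);print(h[215:222,195:222,0])
E
```

```text
handle offset tool x,y mm [ 2.02 -0.79] mismatch px 154.3 area 373.0 mask box [197 187  17  34 373]
[[31, 126, 207], [31, 125, 213], [26, 141, 179], [23, 155, 143], [23, 159, 143], [22, 160, 142], [23, 157, 141], [22, 155, 143], [22, 160, 137], [107, 23, 76]]
[205 201]
[[120 115 114 109 105  21  22  22  22  23  23  22  23  22  23  22  22  23
   21  21 113 120 116 117 116 116 120]
 [113 125 113 113 110  19  22  23  23  22  22  23  23  22  23  22  22  23
   21  17 110 116 116 116 116 116 116]
 [120 116 111 110 109  23  21  22  22  22  22  22  22  22  23  23  23  22
   21  25 116 115 113 116 113 116 113]
 [116 120 113 111 110  21  21  22  23  22  22  23  22  22  22  23  22  22
   22  18 115 114 120 116 120 120 116]
 [120 116 108 100 109   0  20  22  22  23  23  23  23  23  23  23  22  22
   21  15 107 116 115 116 113 115 116]
 [116 116 116 108 105 110  20  22  22  23  22  23  22  22  22  22  22  22
   21 105 110 107 108 113 116 116 113]
 [113 116 116 115 109 109  18  21  22  22  22  22  22  20  20  19  18  18
  102 113 104 105 113 113 120 120 116]]
```

```bash
sed -i 's/\[...,1\]>130/[...,1]>85/' wf.py
python3 - <<'E'
from wf import *
s=cap("side")
o,g0,M=wedge_fit(s)
B=box(-15,15,-11,11,-30,30)+np.r_[o,0]/1e3
print("hull box",proj(s,g0+B@M.T).min(0),proj(s,g0+B@M.T).max(0))
tip=g0+M@np.array([o[0],o[1]-7,100])*1 if 0 else g0+M@(np.array([o[0],o[1]-7,100])/1e3)
print("tip W",tip, "housing", (RZ(-HY)@(tip-HP)*1e3).round(2), proj(s,tip))
go(np.r_[H2W(-7.3,53,0)[:2],.19],-87.3)
E
```

```text
handle offset tool x,y mm [ 3.91 -0.62] mismatch px 56.5 area 506.0 mask box [197 186  17  36 506]
hull box [197.53573693 183.98048702] [214.01431308 222.31952495]
tip W [ 0.47396444 -0.15039784  0.12379152] housing [  1.99  53.97 123.79] [[212.1478185  242.35509113]]
t 6.0 shift cm [0.49, 0.17, 1.66] rotvec [-0.0, 0.0, 0.0] at [ 0.4662 -0.1468  0.2066] [-179.99    0.    -87.3 ] F [ 0.4  0.1 -1.6] w 0.0217
```

>>> {"api": "move_arm", "payload": {
  "targets": [
    [[0.4,0.22,1],[0,0,0]],
    [[0.4,0.22,2.2],[0,0,0]],
    [[0.4,0.22,2.9],[0,0,0]],
    [[0.4,0.22,2.9],[0,0,0]]
  ]
}}

```text
time_s: 6.5
tcp_pos: [0.4636, -0.1511, 0.1767]
eef_rot: [179.9, -0.0, -87.3]
contact_force: [-0.3, 0.5, -1.7]
gripper_width: 0.0217
gripper_force: 55.0
```

```bash
cat >> wf.py <<'E'
def report(pic=None):
    s=cap("side"); o,g0,M=wedge_fit(s); tip=g0+M@(np.array([o[0],o[1]-7,100])/1e3)
    print("tip in housing",(RZ(-HY)@(tip-HP)*1e3).round(2),"px",proj(s,tip)[0].round(1))
    t2=g0+M@(np.array([3.5,-7,100])/1e3); print("tip by arm",(RZ(-HY)@(t2-HP)*1e3).round(2))
    go([.4662,-.1468,.2066],-87.3)
    if pic:
        u,v=proj(s,tip)[0].astype(int); cv2.imwrite(pic,cv2.convertScaleAbs(cv2.resize(s["image"][v-50:v+50,u-50:u+50],None,fx=6,fy=6,interpolation=cv2.INTER_CUBIC),alpha=1.6))
E
python3 -c "
from wf import *
report('pics/crop5.png')"
```

```text
handle offset tool x,y mm [ 3.75 -0.12] mismatch px 72.6 area 458.0 mask box [197 202  17  34 458]
tip in housing [-0.94 49.94 94.42] px [211.6 254.6]
tip by arm [-1.06 50.19 94.42]
t 6.55 shift cm [-0.42, -0.24, -2.94] rotvec [0.001, -0.0, -0.0] at [ 0.464  -0.1511  0.1772] [ 1.7995e+02 -1.0000e-02 -8.7300e+01] F [ 0.2 -0.3 -1.8] w 0.0218
```

View pics/crop5.png

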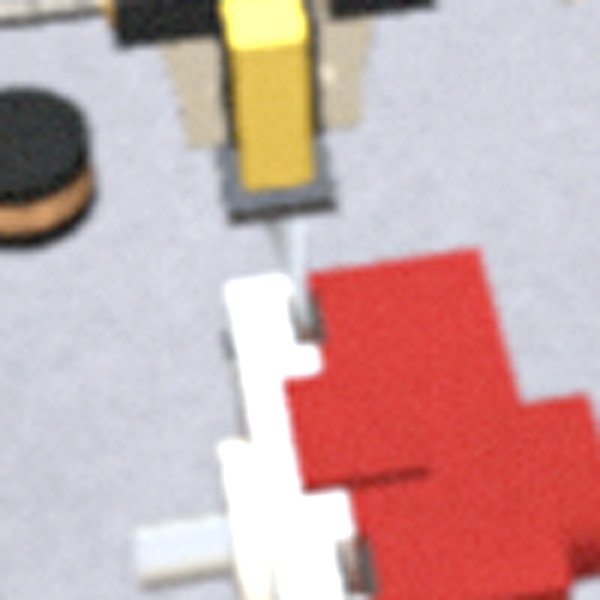

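>>> {"api": "move_arm", "payload": {
  "targets": [
    [[0,-0.05,0.6],[0,0,0]],
    [[0,-0.05,1.0],[0,0,0]],
    [[0,-0.05,1.4],[0,0,0]],
    [[0,-0.05,1.8],[0,0,0]],
    [[0,-0.05,1.8],[0,0,0]]
  ]
}}

```text
time_s: 7.18
tcp_pos: [0.4644, -0.151, 0.1592]
eef_rot: [180.0, 0.0, -87.3]
contact_force: [0.2, 0.3, -2.8]
gripper_width: 0.0218
gripper_force: 55.0
```

>>> {"api": "move_arm", "payload": {
  "targets": [
    [[0,0,0.3],[0,0,0]],
    [[0,0,0.6],[0,0,0]],
    [[0,0,0.8],[0,0,0]],
    [[0,0,0.8],[0,0,0]]
  ]
}}

```text
time_s: 7.68
tcp_pos: [0.4646, -0.1514, 0.1522]
eef_rot: [-180.0, -0.0, -87.3]
contact_force: [-2.5, -0.4, 5.5]
gripper_width: 0.0217
gripper_force: 55.0
```

>>> {"api": "move_arm", "payload": {
  "targets": [
    [[0,0,0.2],[0,0,0]],
    [[0,0,0.4],[0,0,0]],
    [[0,0,0.55],[0,0,0]],
    [[0,0,0.7],[0,0,0]],
    [[0,0,0.7],[0,0,0]]
  ]
}}

```text
time_s: 8.3
tcp_pos: [0.4646, -0.1515, 0.1454]
eef_rot: [-180.0, -0.1, -87.3]
contact_force: [-2.4, -0.1, 7.2]
gripper_width: 0.0218
gripper_force: 55.0
```

```bash
python3 -c "
from wf import *
report()
c=cap('top')
for n in('side','top'):
  for l in('cover_left','cover_right'): print(n,l,[(round(q['score'],2),np.round(q['location'],1).tolist()) for q in pinpoint(l,n)[:2]])"
```

```text
handle offset tool x,y mm [ 3.91 -0.57] mismatch px 77.5 area 429.0 mask box [199 216  16  32 429]
tip in housing [ 0.25 49.36 62.61] px [212.9 265.7]
tip by arm [-0.33 49.76 62.61]
t 8.35 shift cm [-0.45, -0.18, -6.12] rotvec [-0.0, -0.001, 0.0] at [ 0.4647 -0.1515  0.1454] [-1.7998e+02 -5.0000e-02 -8.7280e+01] F [-3.  -0.7  6.2] w 0.0216
side cover_left [(0.81, [255.7, 210.8])]
side cover_right [(0.74, [296.8, 217.9])]
top cover_left [(0.44, [159.2, 257.7])]
top cover_right []
```

```bash
cat >> wf.py <<'E'
def cover(s=None,cams="side",show=False):
    s=s or cap(cams); g=s["image"][...,1].astype(np.float32); out={}   # green: white high, red low, bench mid
    for sd,ys in(("L",np.arange(63,69.1,1)),("R",-np.arange(63,69.1,1))):
        xs=np.arange(-50,0,.5); pr=[]
        for y in ys:
            u=proj(s,[H2W(x,y,90) for x in xs]).astype(np.float32); pr.append(cv2.remap(g,u[:,:1],u[:,1:],cv2.INTER_LINEAR)[:,0])
        p=np.mean(pr,0); hi=np.percentile(p,97); lo=np.median(p[:12]); th=(hi+lo)/2; i=np.argmax(p>th)
        x=xs[i-1]+.5*(th-p[i-1])/(p[i]-p[i-1]); 
        out[sd]=-24-x
        if show: print(sd,p[::4].astype(int).tolist())
    L,R_=out["L"],out["R"]   # at y=+-66 -> slots at +-50
    m,d=(L+R_)/2,(L-R_)/132
    print(cams,"open L %.2f R %.2f"%(m+50*d,m-50*d))
E
python3 -c "
from wf import *
cover(show=True)
im=cv2.imread('pics/side0.png');c=cap('side');c['image']=im;cover(c,show=True)
c=cap('top');c['image']=cv2.imread('pics/top0.png');cover(c,'top',show=True)"
```

```text
L [131, 132, 133, 133, 133, 133, 134, 132, 132, 131, 133, 145, 167, 170, 142, 97, 77, 77, 77, 76, 72, 63, 61, 61, 65]
R [132, 132, 131, 131, 132, 130, 119, 115, 122, 126, 125, 112, 109, 157, 188, 193, 193, 192, 193, 193, 192, 191, 186, 183, 176]
side open L 2.96 R 0.17
L [120, 121, 122, 122, 123, 122, 122, 121, 120, 120, 119, 121, 135, 157, 172, 175, 175, 174, 174, 174, 174, 174, 174, 171, 157]
R [120, 121, 120, 120, 121, 121, 114, 107, 109, 114, 113, 100, 107, 151, 177, 180, 179, 180, 179, 179, 179, 177, 173, 172, 162]
side open L 0.68 R 0.15
L [89, 89, 86, 84, 85, 85, 86, 84, 88, 88, 87, 83, 86, 113, 155, 161, 162, 160, 162, 163, 161, 158, 156, 154, 148]
R [90, 87, 88, 87, 86, 87, 90, 92, 91, 92, 93, 89, 92, 120, 150, 158, 156, 156, 158, 159, 160, 160, 159, 158, 153]
top open L -0.43 R -0.22
```

>>> {"api": "move_arm", "payload": {
  "targets": [
    [[0,0,-1.5],[0,0,0]],
    [[0,0,-3.5],[0,0,0]],
    [[0,0,-5],[0,0,0]],
    [[0,0,-5],[0,0,0]]
  ]
}}

```text
time_s: 9.25
tcp_pos: [0.4655, -0.151, 0.196]
eef_rot: [-179.8, 0.0, -87.3]
contact_force: [-0.2, -0.0, -2.8]
gripper_width: 0.0217
gripper_force: 55.0
```

```bash
python3 -c "
from wf import *
cover(show=True)
report()"
```

```text
L [132, 132, 133, 133, 134, 134, 132, 132, 132, 131, 132, 144, 167, 180, 184, 185, 186, 185, 185, 185, 184, 186, 185, 175, 147]
R [131, 131, 131, 130, 132, 129, 120, 115, 122, 126, 124, 112, 109, 156, 187, 192, 192, 192, 193, 192, 191, 191, 187, 183, 175]
side open L 2.25 R 0.07
handle offset tool x,y mm [ 2.48 -1.25] mismatch px 59.3 area 481.0 mask box [197 193  17  35 481]
tip in housing [  0.58  51.47 111.45] px [211.9 247.9]
tip by arm [ -0.67  50.45 111.45]
t 9.35 shift cm [-0.4, -0.21, -1.23] rotvec [0.0, 0.0, -0.0] at [ 0.4643 -0.1509  0.1943] [ 1.7999e+02  2.0000e-02 -8.7320e+01] F [ 0.2  0.4 -1.6] w 0.0217
```

>>> {"api": "move_arm", "payload": {
  "targets": [
    [[5,0,0],[0,0,0]],
    [[10,0,0],[0,0,0]],
    [[10,0,0],[0,0,0]],
    [[10,0,0.8],[0,0,0]],
    [[10,0,1.4],[0,0,0]]
  ]
}}

```text
time_s: 9.98
tcp_pos: [0.4688, -0.2501, 0.1795]
eef_rot: [179.9, 0.0, -87.3]
contact_force: [-0.7, 0.4, -1.2]
gripper_width: 0.0221
gripper_force: 55.0
```

```bash
python3 -c "
from wf import *
report('pics/crop6.png')"
```

```text
handle offset tool x,y mm [ 2.48 -1.3 ] mismatch px 119.4 area 492.0 mask box [206 243  17  34 492]
tip in housing [  0.1  -47.52  96.01] px [220.1 294.2]
tip by arm [ -1.21 -48.54  96.01]
t 10.025 shift cm [-10.31, -0.25, -2.77] rotvec [0.002, 0.001, 0.001] at [ 0.4686 -0.2499  0.1788] [ 1.7989e+02  5.0000e-02 -8.7260e+01] F [ 0.3 -0.4 -2.8] w 0.0217
```

View pics/crop6.png

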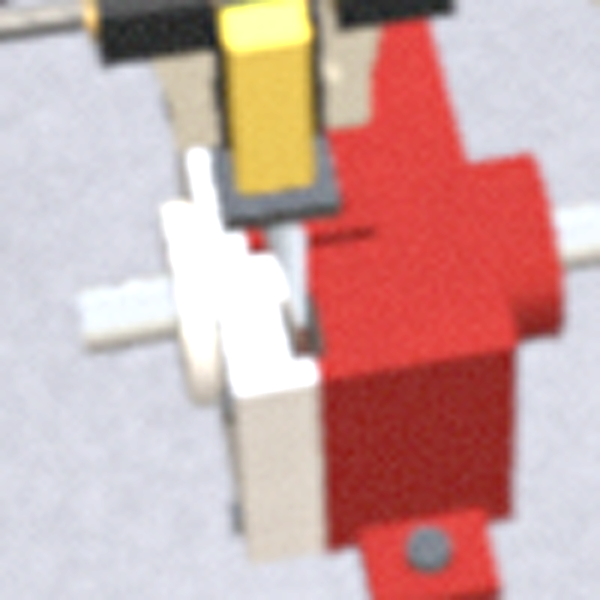

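>>> {"api": "move_arm", "payload": {
  "targets": [
    [[0.15,-0.06,0.3],[0,0,0]],
    [[0.15,-0.06,0.7],[0,0,0]],
    [[0.15,-0.06,1.2],[0,0,0]],
    [[0.15,-0.06,1.6],[0,0,0]],
    [[0.15,-0.06,2.0],[0,0,0]]
  ]
}}

```text
time_s: 10.65
tcp_pos: [0.4697, -0.2524, 0.1602]
eef_rot: [180.0, 0.0, -87.3]
contact_force: [-0.3, -0.5, -1.4]
gripper_width: 0.0214
gripper_force: 55.0
```

>>> {"api": "move_arm", "payload": {
  "targets": [
    [[0,0,0.3],[0,0,0]],
    [[0,0,0.6],[0,0,0]],
    [[0,0,0.85],[0,0,0]],
    [[0,0,1.1],[0,0,0]],
    [[0,0,1.3],[0,0,0]]
  ]
}}

```text
time_s: 11.28
tcp_pos: [0.4698, -0.2529, 0.1484]
eef_rot: [180.0, -0.1, -87.3]
contact_force: [-5.1, -0.3, 7.0]
gripper_width: 0.0217
gripper_force: 55.0
```

>>> {"api": "move_arm", "payload": {
  "targets": [
    [[0,0,0.2],[0,0,0]],
    [[0,0,0.4],[0,0,0]],
    [[0,0,0.6],[0,0,0]],
    [[0,0,0.75],[0,0,0]],
    [[0,0,0.75],[0,0,0]]
  ]
}}

```text
time_s: 11.9
tcp_pos: [0.4697, -0.2529, 0.1408]
eef_rot: [180.0, -0.1, -87.3]
contact_force: [-4.0, -0.7, 5.9]
gripper_width: 0.0219
gripper_force: 55.0
```

```bash
python3 -c "
from wf import *
report();cover()"
```

```text
handle offset tool x,y mm [ 3.16 -0.72] mismatch px 131.8 area 435.0 mask box [207 262  18  31 435]
tip in housing [  0.66 -51.49  58.02] px [221.4 308.8]
tip by arm [ -0.06 -51.82  58.02]
t 11.95 shift cm [-10.61, -0.15, -6.59] rotvec [0.0, -0.001, 0.0] at [ 0.4697 -0.2529  0.1408] [ 1.7999e+02 -5.0000e-02 -8.7290e+01] F [-3.7 -1.   5.2] w 0.0216
side open L -20.52 R -0.52
```

>>> {"api": "move_arm", "payload": {
  "targets": [
    [[0,0,-1.5],[0,0,0]],
    [[0,0,-3.5],[0,0,0]],
    [[0,0,-5.2],[0,0,0]],
    [[0,0,-5.2],[0,0,0]]
  ]
}}

```text
time_s: 12.5
tcp_pos: [0.4713, -0.2526, 0.194]
eef_rot: [-179.8, -0.1, -87.3]
contact_force: [-0.4, -0.0, -1.7]
gripper_width: 0.0217
gripper_force: 55.0
```

>>> {"api": "move_arm", "payload": {
  "targets": [
    [[-5,0,0],[0,0,0]],
    [[-10.1,0,0],[0,0,0]],
    [[-10.1,0,0],[0,0,0]]
  ]
}}

```text
time_s: 12.88
tcp_pos: [0.465, -0.1489, 0.1919]
eef_rot: [-180.0, 0.0, -87.1]
contact_force: [0.2, 0.7, -1.2]
gripper_width: 0.0218
gripper_force: 55.0
```

```bash
python3 -c "
from wf import *
cover(show=1)
report()"
```

```text
L [131, 132, 133, 134, 134, 134, 133, 133, 131, 131, 131, 141, 166, 183, 189, 188, 188, 188, 187, 186, 187, 188, 187, 180, 160]
R [132, 131, 131, 131, 131, 123, 116, 120, 124, 120, 111, 132, 174, 190, 191, 191, 192, 192, 191, 192, 189, 184, 180, 158, 96]
side open L 2.40 R 2.62
handle offset tool x,y mm [ 2.44 -0.51] mismatch px 65.7 area 485.0 mask box [197 194  17  35 485]
tip in housing [  0.81  51.43 109.08] px [212.  248.7]
tip by arm [  0.3   50.38 109.08]
t 12.975 shift cm [-0.41, -0.11, -1.47] rotvec [-0.0, 0.0, 0.002] at [ 0.4653 -0.1509  0.1919] [-1.800e+02  1.000e-02 -8.721e+01] F [ 0.6  0.1 -1.8] w 0.0218
```

>>> {"api": "move_arm", "payload": {
  "targets": [
    [[0,0.08,1.0],[0,0,0]],
    [[0,0.08,2.0],[0,0,0]],
    [[0,0.08,2.9],[0,0,0]],
    [[0,0.08,3.6],[0,0,0]],
    [[0,0.08,4.1],[0,0,0]]
  ]
}}

```text
time_s: 13.6
tcp_pos: [0.4643, -0.1517, 0.1504]
eef_rot: [180.0, -0.0, -87.3]
contact_force: [0.7, -0.3, -1.9]
gripper_width: 0.0224
gripper_force: 55.0
```

>>> {"api": "move_arm", "payload": {
  "targets": [
    [[0,0,0.35],[0,0,0]],
    [[0,0,0.7],[0,0,0]],
    [[0,0,1.0],[0,0,0]],
    [[0,0,1.25],[0,0,0]],
    [[0,0,1.5],[0,0,0]]
  ]
}}

```text
time_s: 14.22
tcp_pos: [0.4646, -0.1519, 0.1372]
eef_rot: [-180.0, -0.1, -87.3]
contact_force: [-3.3, -0.3, 9.2]
gripper_width: 0.0221
gripper_force: 55.0
```

>>> {"api": "move_arm", "payload": {
  "targets": [
    [[0,0,0.2],[0,0,0]],
    [[0,0,0.4],[0,0,0]],
    [[0,0,0.55],[0,0,0]],
    [[0,0,0.7],[0,0,0]],
    [[0,0,0.7],[0,0,0]]
  ]
}}

```text
time_s: 14.85
tcp_pos: [0.4646, -0.1519, 0.13]
eef_rot: [-180.0, -0.0, -87.3]
contact_force: [-2.2, -0.6, 6.6]
gripper_width: 0.0221
gripper_force: 55.0
```

>>> {"api": "move_arm", "payload": {
  "targets": [
    [[0,0,-1.5],[0,0,0]],
    [[0,0,-3.8],[0,0,0]],
    [[0,0,-6.2],[0,0,0]],
    [[0,0,-6.2],[0,0,0]]
  ]
}}

```text
time_s: 15.35
tcp_pos: [0.4658, -0.1515, 0.1934]
eef_rot: [-179.7, -0.0, -87.3]
contact_force: [0.2, -0.6, -2.2]
gripper_width: 0.0215
gripper_force: 55.0
```

```bash
python3 -c "
from wf import *
cover()
report()"
```

```text
side open L 5.63 R 2.80
handle offset tool x,y mm [ 2.62 -1.43] mismatch px 63.7 area 482.0 mask box [197 195  17  35 482]
tip in housing [  0.65  50.9  108.21] px [212.  249.3]
tip by arm [ -0.78  50.02 108.21]
t 15.45 shift cm [-0.45, -0.22, -1.56] rotvec [-0.0, 0.001, -0.0] at [ 0.4642 -0.1514  0.191 ] [-1.7998e+02  3.0000e-02 -8.7320e+01] F [ 0.6  0.4 -3.1] w 0.0216
```

>>> {"api": "move_arm", "payload": {
  "targets": [
    [[5,0,0],[0,0,0]],
    [[9.9,0,0],[0,0,0]],
    [[9.9,0,0],[0,0,0]],
    [[9.9,0,0],[0,0,0]]
  ]
}}

```text
time_s: 15.95
tcp_pos: [0.4683, -0.2504, 0.1899]
eef_rot: [179.9, 0.0, -87.4]
contact_force: [-0.4, 0.9, -2.4]
gripper_width: 0.0216
gripper_force: 55.0
```

```bash
python3 -c "
from wf import *
report()"
```

```text
handle offset tool x,y mm [ 3.73 -0.41] mismatch px 121.0 area 505.0 mask box [205 239  18  34 505]
tip in housing [ -0.78 -48.95 107.44] px [219.6 290.8]
tip by arm [ -1.18 -48.72 107.44]
t 16.0 shift cm [-10.32, -0.25, -1.63] rotvec [0.001, 0.001, -0.0] at [ 0.4686 -0.25    0.1903] [ 1.7992e+02  3.0000e-02 -8.7320e+01] F [ 0.3 -0.3 -1.7] w 0.0222
```

>>> {"api": "move_arm", "payload": {
  "targets": [
    [[0.1,-0.06,0.9],[0,0,0]],
    [[0.1,-0.06,1.9],[0,0,0]],
    [[0.1,-0.06,2.8],[0,0,0]],
    [[0.1,-0.06,3.6],[0,0,0]],
    [[0.1,-0.06,4.1],[0,0,0]]
  ]
}}

```text
time_s: 16.62
tcp_pos: [0.4695, -0.2513, 0.1493]
eef_rot: [180.0, 0.0, -87.3]
contact_force: [0.5, -0.0, -1.9]
gripper_width: 0.0217
gripper_force: 55.0
```

>>> {"api": "move_arm", "payload": {
  "targets": [
    [[0,0,0.35],[0,0,0]],
    [[0,0,0.7],[0,0,0]],
    [[0,0,1.0],[0,0,0]],
    [[0,0,1.2],[0,0,0]],
    [[0,0,1.4],[0,0,0]]
  ]
}}

```text
time_s: 17.25
tcp_pos: [0.4696, -0.2519, 0.137]
eef_rot: [-180.0, -0.1, -87.3]
contact_force: [-4.1, 0.9, 7.2]
gripper_width: 0.0217
gripper_force: 55.0
```

>>> {"api": "move_arm", "payload": {
  "targets": [
    [[0,0,0.2],[0,0,0]],
    [[0,0,0.4],[0,0,0]],
    [[0,0,0.6],[0,0,0]],
    [[0,0,0.8],[0,0,0]],
    [[0,0,0.9],[0,0,0]]
  ]
}}

```text
time_s: 17.88
tcp_pos: [0.4696, -0.252, 0.1281]
eef_rot: [-180.0, -0.1, -87.3]
contact_force: [-3.1, -0.1, 6.9]
gripper_width: 0.0218
gripper_force: 55.0
```

>>> {"api": "move_arm", "payload": {
  "targets": [
    [[0,0,0.2],[0,0,0]],
    [[0,0,0.35],[0,0,0]],
    [[0,0,0.35],[0,0,0]]
  ]
}}

```text
time_s: 18.25
tcp_pos: [0.4696, -0.2519, 0.1244]
eef_rot: [-180.0, -0.1, -87.3]
contact_force: [-3.2, -0.2, 6.2]
gripper_width: 0.0217
gripper_force: 55.0
```

>>> {"api": "move_arm", "payload": {
  "targets": [
    [[0,0,-1.5],[0,0,0]],
    [[0,0,-4],[0,0,0]],
    [[0,0,-6.7],[0,0,0]],
    [[0,0,-6.7],[0,0,0]]
  ]
}}

```text
time_s: 18.75
tcp_pos: [0.4715, -0.2517, 0.1935]
eef_rot: [-179.7, -0.1, -87.3]
contact_force: [0.9, 0.8, -2.0]
gripper_width: 0.0215
gripper_force: 55.0
```

>>> {"api": "move_arm", "payload": {
  "targets": [
    [[-5,0,0],[0,0,0]],
    [[-10.1,0,0],[0,0,0]],
    [[-10.1,0,0],[0,0,0]],
    [[-10.1,0,0],[0,0,0]]
  ]
}}

```text
time_s: 19.25
tcp_pos: [0.465, -0.1502, 0.1904]
eef_rot: [180.0, 0.0, -87.2]
contact_force: [-0.4, -0.1, -2.6]
gripper_width: 0.0219
gripper_force: 55.0
```

```bash
python3 -c "
from wf import *
cover()
report()"
```

```text
side open L 5.82 R 6.05
handle offset tool x,y mm [ 2.8  -0.64] mismatch px 68.3 area 480.0 mask box [197 196  17  34 480]
tip in housing [  0.53  50.97 107.5 ] px [212.  249.5]
tip by arm [ -0.11  50.27 107.5 ]
t 19.35 shift cm [-0.42, -0.15, -1.63] rotvec [0.0, 0.0, -0.001] at [ 0.4649 -0.151   0.1903] [179.98   0.   -87.34] F [-0.3 -0.5 -2.4] w 0.0218
```

>>> {"api": "move_arm", "payload": {
  "targets": [
    [[0,0.03,1.2],[0,0,0]],
    [[0,0.03,2.5],[0,0,0]],
    [[0,0.03,3.8],[0,0,0]],
    [[0,0.03,4.8],[0,0,0]],
    [[0,0.03,5.4],[0,0,0]]
  ]
}}

```text
time_s: 19.98
tcp_pos: [0.4644, -0.1506, 0.1356]
eef_rot: [179.9, -0.0, -87.3]
contact_force: [0.1, -0.9, -1.8]
gripper_width: 0.0215
gripper_force: 55.0
```

>>> {"api": "move_arm", "payload": {
  "targets": [
    [[0,0,0.3],[0,0,0]],
    [[0,0,0.6],[0,0,0]],
    [[0,0,0.85],[0,0,0]],
    [[0,0,1.05],[0,0,0]],
    [[0,0,1.25],[0,0,0]]
  ]
}}

```text
time_s: 20.6
tcp_pos: [0.4646, -0.1509, 0.1252]
eef_rot: [-180.0, -0.0, -87.3]
contact_force: [-5.0, 0.1, 9.5]
gripper_width: 0.0214
gripper_force: 55.0
```

>>> {"api": "move_arm", "payload": {
  "targets": [
    [[0,0,0.2],[0,0,0]],
    [[0,0,0.4],[0,0,0]],
    [[0,0,0.55],[0,0,0]],
    [[0,0,0.55],[0,0,0]]
  ]
}}

```text
time_s: 21.1
tcp_pos: [0.4646, -0.1509, 0.1196]
eef_rot: [-180.0, -0.0, -87.3]
contact_force: [-4.6, -1.3, 7.7]
gripper_width: 0.0216
gripper_force: 55.0
```

>>> {"api": "move_arm", "payload": {
  "targets": [
    [[0,0,0.2],[0,0,0]],
    [[0,0,0.4],[0,0,0]],
    [[0,0,0.5],[0,0,0]],
    [[0,0,0.5],[0,0,0]]
  ]
}}

```text
time_s: 21.6
tcp_pos: [0.4646, -0.1509, 0.1146]
eef_rot: [-180.0, -0.0, -87.3]
contact_force: [-2.4, -1.3, 6.6]
gripper_width: 0.022
gripper_force: 55.0
```

>>> {"api": "move_arm", "payload": {
  "targets": [
    [[0,0,-1.5],[0,0,0]],
    [[0,0,-4],[0,0,0]],
    [[0,0,-7.5],[0,0,0]],
    [[0,0,-7.6],[0,0,0]]
  ]
}}

```text
time_s: 22.1
tcp_pos: [0.4668, -0.1505, 0.1931]
eef_rot: [-179.6, -0.0, -87.3]
contact_force: [-0.5, 0.1, -1.8]
gripper_width: 0.0217
gripper_force: 55.0
```

```bash
python3 -c "
from wf import *
cover()
report()"
```

```text
side open L 8.79 R 6.16
handle offset tool x,y mm [ 1.76 -1.5 ] mismatch px 67.6 area 475.0 mask box [197 195  18  34 475]
tip in housing [  1.53  52.74 107.37] px [212.4 248.8]
tip by arm [4.0000e-02 5.1010e+01 1.0737e+02]
t 22.2 shift cm [-0.35, -0.15, -1.64] rotvec [-0.002, 0.0, -0.0] at [ 0.4649 -0.1503  0.1902] [-1.7991e+02  3.0000e-02 -8.7320e+01] F [ 0.2  0.7 -3.1] w 0.0218
```

>>> {"api": "move_arm", "payload": {
  "targets": [
    [[5,0,0],[0,0,0]],
    [[10,0,0],[0,0,0]],
    [[10,0,0],[0,0,0]],
    [[10,0,0],[0,0,0]]
  ]
}}

```text
time_s: 22.7
tcp_pos: [0.4686, -0.2503, 0.1884]
eef_rot: [179.9, 0.0, -87.4]
contact_force: [-0.2, 0.1, -2.2]
gripper_width: 0.0219
gripper_force: 55.0
```

```bash
python3 -c "
from wf import *
report()"
```

```text
handle offset tool x,y mm [ 4.25 -0.35] mismatch px 125.6 area 500.0 mask box [205 239  18  34 500]
tip in housing [ -0.53 -49.43 105.94] px [219.8 291.6]
tip by arm [ -0.88 -48.68 105.94]
t 22.75 shift cm [-10.32, -0.21, -1.78] rotvec [0.001, 0.001, -0.0] at [ 0.4689 -0.2499  0.1888] [ 1.7992e+02  3.0000e-02 -8.7320e+01] F [ 0.4  0.2 -2. ] w 0.0214
```

>>> {"api": "move_arm", "payload": {
  "targets": [
    [[0.1,-0.02,1.2],[0,0,0]],
    [[0.1,-0.02,2.5],[0,0,0]],
    [[0.1,-0.02,3.8],[0,0,0]],
    [[0.1,-0.02,4.8],[0,0,0]],
    [[0.1,-0.02,5.6],[0,0,0]]
  ]
}}

```text
time_s: 23.38
tcp_pos: [0.4695, -0.2513, 0.1327]
eef_rot: [180.0, 0.0, -87.3]
contact_force: [0.1, -0.4, -2.1]
gripper_width: 0.0217
gripper_force: 55.0
```

>>> {"api": "move_arm", "payload": {
  "targets": [
    [[0,0,0.3],[0,0,0]],
    [[0,0,0.6],[0,0,0]],
    [[0,0,0.85],[0,0,0]],
    [[0,0,1.05],[0,0,0]],
    [[0,0,1.25],[0,0,0]]
  ]
}}

```text
time_s: 24.0
tcp_pos: [0.4696, -0.2518, 0.122]
eef_rot: [-180.0, -0.0, -87.3]
contact_force: [-2.5, 0.2, 7.5]
gripper_width: 0.022
gripper_force: 55.0
```

>>> {"api": "move_arm", "payload": {
  "targets": [
    [[0,0,0.2],[0,0,0]],
    [[0,0,0.4],[0,0,0]],
    [[0,0,0.5],[0,0,0]],
    [[0,0,0.5],[0,0,0]]
  ]
}}

```text
time_s: 24.5
tcp_pos: [0.4696, -0.2519, 0.1169]
eef_rot: [-180.0, -0.1, -87.3]
contact_force: [-2.9, -0.9, 4.8]
gripper_width: 0.0217
gripper_force: 55.0
```

>>> {"api": "move_arm", "payload": {
  "targets": [
    [[0,0,0.15],[0,0,0]],
    [[0,0.05,0.25],[0,0,0]],
    [[0,0.1,0.28],[0,0,0]],
    [[0,0.1,0.28],[0,0,0]]
  ]
}}

```text
time_s: 25.0
tcp_pos: [0.4695, -0.2519, 0.1145]
eef_rot: [-179.9, -0.1, -87.3]
contact_force: [-1.1, -0.2, 5.6]
gripper_width: 0.0215
gripper_force: 55.0
```

>>> {"api": "move_arm", "payload": {
  "targets": [
    [[0,0,-1.5],[0,0,0]],
    [[0,0,-4],[0,0,0]],
    [[0,0,-7.5],[0,0,0]],
    [[0,0,-7.7],[0,0,0]]
  ]
}}

```text
time_s: 25.5
tcp_pos: [0.4704, -0.2519, 0.1938]
eef_rot: [-179.7, -0.1, -87.3]
contact_force: [0.2, 0.2, -2.0]
gripper_width: 0.0217
gripper_force: 55.0
```

>>> {"api": "move_arm", "payload": {
  "targets": [
    [[-5,0,0],[0,0,0]],
    [[-10.1,0,0],[0,0,0]],
    [[-10.1,0,0],[0,0,0]],
    [[-10.1,0,0],[0,0,0]]
  ]
}}

```text
time_s: 26.0
tcp_pos: [0.4638, -0.1503, 0.1902]
eef_rot: [180.0, 0.0, -87.2]
contact_force: [0.1, 0.1, -2.2]
gripper_width: 0.0216
gripper_force: 55.0
```

```bash
python3 -c "
from wf import *
cover(show=1)
report()"
```

```text
L [131, 132, 133, 134, 134, 134, 133, 134, 148, 172, 185, 188, 187, 188, 189, 189, 188, 187, 186, 185, 177, 157, 137, 134, 140]
R [132, 131, 126, 119, 118, 122, 122, 115, 123, 161, 188, 192, 191, 191, 191, 191, 191, 191, 189, 187, 182, 149, 80, 25, 21]
side open L 8.74 R 8.10
handle offset tool x,y mm [ 3.11 -0.58] mismatch px 67.7 area 471.0 mask box [197 196  17  34 471]
tip in housing [ -0.66  50.64 107.26] px [211.4 249.8]
tip by arm [ -1.24  50.25 107.26]
t 26.1 shift cm [-0.42, -0.26, -1.65] rotvec [0.0, 0.0, -0.001] at [ 0.4638 -0.1511  0.1901] [179.97   0.   -87.35] F [ 0.9  0.2 -2.2] w 0.0216
```

>>> {"api": "move_arm", "payload": {
  "targets": [
    [[0,0,1.2],[0,0,0]],
    [[0,0,2.6],[0,0,0]],
    [[0,0,4.0],[0,0,0]],
    [[0,0,5.2],[0,0,0]],
    [[0,0,5.9],[0,0,0]]
  ]
}}

```text
time_s: 26.72
tcp_pos: [0.4635, -0.1506, 0.1302]
eef_rot: [179.9, -0.0, -87.3]
contact_force: [-0.1, -0.2, -2.1]
gripper_width: 0.0217
gripper_force: 55.0
```

>>> {"api": "move_arm", "payload": {
  "targets": [
    [[0,0,0.4],[0,0,0]],
    [[0,0,0.8],[0,0,0]],
    [[0,0,1.1],[0,0,0]],
    [[0,0,1.35],[0,0,0]],
    [[0,0,1.5],[0,0,0]]
  ]
}}

```text
time_s: 27.35
tcp_pos: [0.4644, -0.1506, 0.1165]
eef_rot: [-179.9, -0.0, -87.3]
contact_force: [0.9, 0.2, -0.2]
gripper_width: 0.0218
gripper_force: 55.0
```

>>> {"api": "move_arm", "payload": {
  "targets": [
    [[0,0.05,0.1],[0,0,0]],
    [[0,0.1,0.2],[0,0,0]],
    [[0,0.1,0.25],[0,0,0]],
    [[0,0.1,0.25],[0,0,0]]
  ]
}}

```text
time_s: 27.85
tcp_pos: [0.4643, -0.1507, 0.1147]
eef_rot: [-179.8, -0.0, -87.3]
contact_force: [3.4, 0.6, 5.4]
gripper_width: 0.0216
gripper_force: 55.0
```

>>> {"api": "move_arm", "payload": {
  "targets": [
    [[0,0.05,0.05],[0,0,0]],
    [[0,0.1,0.1],[0,0,0]],
    [[0,0.15,0.1],[0,0,0]],
    [[0,0.15,0.1],[0,0,0]]
  ]
}}

```text
time_s: 28.35
tcp_pos: [0.464, -0.1507, 0.1139]
eef_rot: [-179.7, -0.0, -87.3]
contact_force: [6.2, -0.0, 3.4]
gripper_width: 0.0215
gripper_force: 55.0
```

Lift, look, and go to the right slot likewise.

>>> {"api": "move_arm", "payload": {
  "targets": [
    [[0,0,-1.5],[0,0,0]],
    [[0,0,-4],[0,0,0]],
    [[0,-0.15,-7.5],[0,0,0]],
    [[0,-0.15,-7.7],[0,0,0]]
  ]
}}

```text
time_s: 28.85
tcp_pos: [0.4631, -0.1507, 0.1914]
eef_rot: [-179.9, 0.0, -87.3]
contact_force: [0.4, 1.1, -2.5]
gripper_width: 0.0218
gripper_force: 55.0
```

```bash
python3 -c "
from wf import *
cover()
report()"
```

```text
side open L 9.56 R 8.22
handle offset tool x,y mm [ 1.95 -1.25] mismatch px 69.0 area 470.0 mask box [196 196  17  34 470]
tip in housing [ -2.12  52.58 106.31] px [210.5 249.5]
tip by arm [ -3.37  51.03 106.31]
t 28.95 shift cm [-0.35, -0.46, -1.75] rotvec [0.001, 0.001, -0.001] at [ 0.4617 -0.1505  0.1891] [ 1.7991e+02  4.0000e-02 -8.7340e+01] F [-0.6  0.2 -2.4] w 0.0219
```

>>> {"api": "move_arm", "payload": {
  "targets": [
    [[5,0,0],[0,0,0]],
    [[10,0,0],[0,0,0]],
    [[10,0,0],[0,0,0]],
    [[10,0,0],[0,0,0]]
  ]
}}

```text
time_s: 29.45
tcp_pos: [0.4662, -0.2503, 0.1881]
eef_rot: [179.8, 0.1, -87.4]
contact_force: [0.7, 0.6, -1.3]
gripper_width: 0.0217
gripper_force: 55.0
```

```bash
python3 -c "
from wf import *
report()"
```

```text
handle offset tool x,y mm [ 3.68 -0.35] mismatch px 119.8 area 499.0 mask box [204 240  17  34 499]
tip in housing [ -2.87 -48.74 105.71] px [218.4 291.6]
tip by arm [ -3.22 -48.56 105.71]
t 29.5 shift cm [-10.31, -0.44, -1.8] rotvec [0.002, 0.001, -0.001] at [ 0.4666 -0.25    0.1885] [ 1.7986e+02  5.0000e-02 -8.7330e+01] F [-1.4  0.3 -3.1] w 0.0219
```

>>> {"api": "move_arm", "payload": {
  "targets": [
    [[0.1,-0.12,1.2],[0,0,0]],
    [[0.1,-0.12,2.6],[0,0,0]],
    [[0.1,-0.12,4.0],[0,0,0]],
    [[0.1,-0.12,5.0],[0,0,0]],
    [[0.1,-0.12,5.6],[0,0,0]]
  ]
}}

```text
time_s: 30.12
tcp_pos: [0.4686, -0.2514, 0.1328]
eef_rot: [179.9, 0.0, -87.3]
contact_force: [-0.5, -0.7, -1.3]
gripper_width: 0.0218
gripper_force: 55.0
```

>>> {"api": "move_arm", "payload": {
  "targets": [
    [[0,0,0.3],[0,0,0]],
    [[0,0,0.6],[0,0,0]],
    [[0,0,0.9],[0,0,0]],
    [[0,0,1.2],[0,0,0]],
    [[0,0,1.5],[0,0,0]]
  ]
}}

```text
time_s: 30.75
tcp_pos: [0.4689, -0.2515, 0.1187]
eef_rot: [-180.0, -0.0, -87.3]
contact_force: [0.2, -0.3, -2.6]
gripper_width: 0.0217
gripper_force: 55.0
```

>>> {"api": "move_arm", "payload": {
  "targets": [
    [[0,0.05,0.2],[0,0,0]],
    [[0,0.1,0.35],[0,0,0]],
    [[0,0.15,0.45],[0,0,0]],
    [[0,0.2,0.5],[0,0,0]],
    [[0,0.2,0.5],[0,0,0]]
  ]
}}

```text
time_s: 31.38
tcp_pos: [0.4691, -0.2518, 0.1149]
eef_rot: [-179.7, -0.1, -87.3]
contact_force: [6.3, 0.9, 1.5]
gripper_width: 0.0216
gripper_force: 55.0
```

>>> {"api": "move_arm", "payload": {
  "targets": [
    [[0,0.05,0],[0,0,0]],
    [[0,0.1,0],[0,0,0]],
    [[0,0.1,0],[0,0,0]]
  ]
}}

```text
time_s: 31.75
tcp_pos: [0.4682, -0.2518, 0.1149]
eef_rot: [-179.7, -0.1, -87.3]
contact_force: [5.2, 1.1, 0.7]
gripper_width: 0.0219
gripper_force: 55.0
```

>>> {"api": "move_arm", "payload": {
  "targets": [
    [[0,0,-1.5],[0,0,0]],
    [[0,0,-4],[0,0,0]],
    [[0,-0.2,-7.5],[0,0,0]],
    [[0,-0.2,-7.9],[0,0,0]]
  ]
}}

```text
time_s: 32.25
tcp_pos: [0.4681, -0.2518, 0.1949]
eef_rot: [-179.9, -0.0, -87.3]
contact_force: [0.2, 0.3, -2.3]
gripper_width: 0.0219
gripper_force: 55.0
```

>>> {"api": "move_arm", "payload": {
  "targets": [
    [[-5,0,0],[0,0,0]],
    [[-10.1,0,0],[0,0,0]],
    [[-10.1,0,0],[0,0,0]]
  ]
}}

```text
time_s: 32.62
tcp_pos: [0.4615, -0.1482, 0.192]
eef_rot: [179.9, 0.0, -87.1]
contact_force: [0.2, -1.2, -1.5]
gripper_width: 0.0216
gripper_force: 55.0
```

```bash
python3 -c "
from wf import *
cover()
go([.4662,-.1468,.2066],-87.3)"
```

```text
side open L 9.50 R 9.43
t 32.675 shift cm [-0.23, -0.44, -1.45] rotvec [0.002, 0.0, 0.002] at [ 0.4618 -0.1494  0.1921] [ 1.7988e+02  2.0000e-02 -8.7160e+01] F [-0.5 -0.8 -1.9] w 0.0216
```

```bash
python3 -c "
from wf import *
go([.5101,.1580,.205],-67.6)
cover()
c=cap('top');cover(c,'top')"
```

```text
t 32.675 shift cm [-30.46, -6.34, -1.3] rotvec [0.002, 0.001, -0.341] at [ 0.4618 -0.1494  0.1921] [ 1.7988e+02  2.0000e-02 -8.7160e+01] F [-0.5 -0.8 -1.9] w 0.0216
side open L 9.55 R 9.44
top open L 19.05 R 13.72
```

>>> {"api": "move_arm", "payload": {
  "targets": [
    [[-5.5,-1.1,-1],[0,0,-0.07]],
    [[-11.5,-2.4,-1.5],[0,0,-0.14]],
    [[-17.5,-3.7,-1.5],[0,0,-0.21]],
    [[-23.5,-5,-1.5],[0,0,-0.28]],
    [[-29,-6.2,-1.5],[0,0,-0.341]]
  ]
}}

```text
time_s: 33.4
tcp_pos: [0.5117, 0.1428, 0.2073]
eef_rot: [179.9, -0.0, -67.7]
contact_force: [0.9, -0.3, -2.2]
gripper_width: 0.0218
gripper_force: 55.0
```

>>> {"api": "move_arm", "payload": {
  "targets": [
    [[0,0,0],[0,0,0]],
    [[0,0,0],[0,0,0]],
    [[0,0,0],[0,0,0]]
  ]
}}

```text
time_s: 33.78
tcp_pos: [0.5113, 0.1405, 0.2075]
eef_rot: [180.0, -0.0, -67.9]
contact_force: [-0.6, 0.0, -2.5]
gripper_width: 0.0214
gripper_force: 55.0
```

```bash
python3 -c "
from wf import *
go([.5101,.1580,.155],-67.6)
s=cap('side');cover(s)"
```

```text
t 33.775 shift cm [-1.67, -0.55, 5.25] rotvec [0.001, -0.0, -0.005] at [0.5113 0.1405 0.2075] [ 1.7995e+02 -1.0000e-02 -6.7890e+01] F [-0.6  0.  -2.5] w 0.0214
side open L 9.47 R 9.38
```

>>> {"api": "move_arm", "payload": {
  "targets": [
    [[-1.67,-0.55,0],[0,0,0]],
    [[-1.67,-0.55,2],[0,0,0]],
    [[-1.67,-0.55,4],[0,0,0]],
    [[-1.67,-0.55,5],[0,0,0]],
    [[-1.67,-0.55,5],[0,0,0]]
  ]
}}

```text
time_s: 34.45
tcp_pos: [0.51, 0.1594, 0.1574]
eef_rot: [179.9, -0.0, -67.8]
contact_force: [0.9, 0.1, -1.7]
gripper_width: 0.0221
gripper_force: 55.0
```

```bash
python3 -c "
from wf import *
s=cap('side');cv2.imwrite('pics/crop7.png',cv2.resize(s['image'][110:215,160:280],None,fx=5,fy=5,interpolation=cv2.INTER_CUBIC))
go([.5101,.1582,.0855],-67.6)"
```

```text
t 34.5 shift cm [0.12, 0.08, 7.26] rotvec [-0.0, -0.0, -0.003] at [0.5104 0.1596 0.1581] [-1.7999e+02 -1.0000e-02 -6.7770e+01] F [ 0.3 -1.  -1.3] w 0.0217
```

View pics/crop7.png

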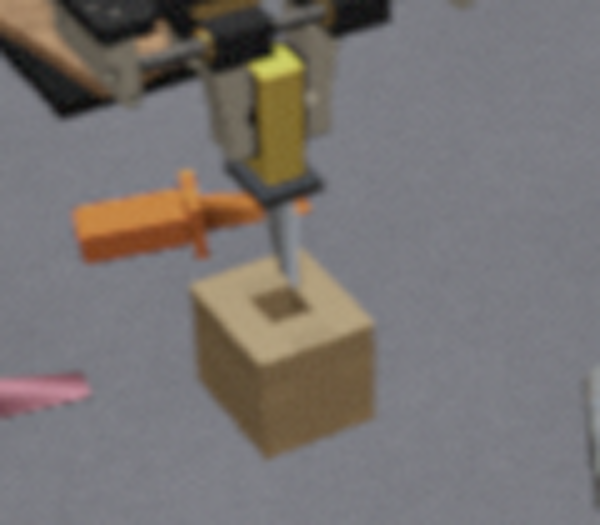

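>>> {"api": "move_arm", "payload": {
  "targets": [
    [[0.12,0.05,0.8],[0,0,0]],
    [[0.12,0.05,2],[0,0,0]],
    [[0.12,0.05,3.5],[0,0,0]],
    [[0.12,0.05,5],[0,0,0]],
    [[0.12,0.05,6],[0,0,0]]
  ]
}}

```text
time_s: 35.12
tcp_pos: [0.5097, 0.1579, 0.0963]
eef_rot: [179.9, -0.0, -67.8]
contact_force: [0.0, 1.1, -2.5]
gripper_width: 0.0215
gripper_force: 55.0
```

>>> {"api": "move_arm", "payload": {
  "targets": [
    [[0,0,0.4],[0,0,0]],
    [[0,0,0.8],[0,0,0]],
    [[0,0,1.1],[0,0,0]],
    [[0,0,1.1],[0,0,0]]
  ]
}}

```text
time_s: 35.62
tcp_pos: [0.5102, 0.1582, 0.0868]
eef_rot: [-180.0, 0.0, -67.8]
contact_force: [-0.5, 0.2, -2.3]
gripper_width: 0.022
gripper_force: 55.0
```

Lower the last 2 mm until it rests.

>>> {"api": "move_arm", "payload": {
  "targets": [
    [[0,0,0.15],[0,0,0]],
    [[0,0,0.25],[0,0,0]],
    [[0,0,0.25],[0,0,0]]
  ]
}}

```text
time_s: 36.0
tcp_pos: [0.5103, 0.1583, 0.0848]
eef_rot: [-180.0, -0.0, -67.8]
contact_force: [-2.1, 0.6, 3.4]
gripper_width: 0.0217
gripper_force: 55.0
```

>>> {"api": "move_arm", "payload": {
  "targets": [
    [[0,0,0],[0,0,0]],
    [[0,0,0],[0,0,0]],
    [[0,0,0],[0,0,0]],
    [[0,0,0],[0,0,0]]
  ],
  "jaw": 6
}}

```text
time_s: 36.5
tcp_pos: [0.5102, 0.1582, 0.0842]
eef_rot: [180.0, -0.0, -67.8]
contact_force: [0.0, -0.8, 0.5]
gripper_width: 0.0559
gripper_force: 0.0
```

>>> {"api": "move_arm", "payload": {
  "targets": [
    [[0,0,-2],[0,0,0]],
    [[0,0,-5],[0,0,0]],
    [[0,0,-10],[0,0,0]],
    [[0,0,-15],[0,0,0]]
  ]
}}

```text
time_s: 37.0
tcp_pos: [0.5099, 0.158, 0.2356]
eef_rot: [180.0, -0.0, -67.8]
contact_force: [1.9, 0.9, 0.6]
gripper_width: 0.0598
gripper_force: 0.0
```

>>> {"api": "move_arm", "payload": {
  "targets": [
    [[-5,0,0],[0,0,0]],
    [[-11,0,0],[0,0,0]],
    [[-17,0,0],[0,0,0]],
    [[-23,0,0],[0,0,0]],
    [[-28,0,0],[0,0,0]]
  ]
}}

```text
time_s: 37.62
tcp_pos: [0.4031, 0.4194, 0.2343]
eef_rot: [-180.0, 0.0, -67.7]
contact_force: [1.0, -0.0, 0.0]
gripper_width: 0.06
gripper_force: 0.0
```

```bash
python3 -c "
from wf import *
s=cap('side');cover(s);t=cap('top');cover(t,'top')
go([.5101,.1582,.0855],-67.6)
f=lambda i,x,y,w,h,k: cv2.resize(i[y:y+h,x:x+w],None,fx=k,fy=k,interpolation=cv2.INTER_CUBIC)
A=np.zeros((600,800,3),np.uint8)
A[:400,:450]=f(t['image'],295,192,90,80,5);A[:530,450:]=f(s['image'],195,240,70,106,5)
A[400:580,:200]=f(t['image'],165,204,50,45,4);A[400:600,205:445]=f(s['image'],190,140,60,50,4)
cv2.imwrite('pics/crop8.png',cv2.convertScaleAbs(A,alpha=1.6))"
```

```text
side open L 9.55 R 9.44
top open L 8.31 R 9.11
t 37.725 shift cm [28.42, 0.1, 14.81] rotvec [0.0, 0.0, 0.001] at [0.4025 0.4212 0.2336] [ 1.7999e+02  1.0000e-02 -6.7560e+01] F [ 0.8 -0.3 -0.6] w 0.0599
```

View pics/crop8.png

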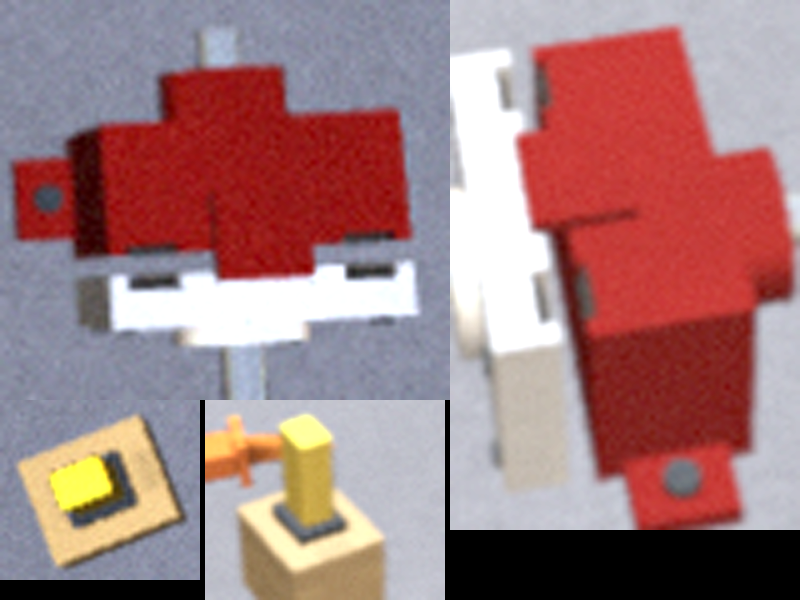

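```bash
python3 -c "
from h import *
print(r.close_job())"
```

```text
the job is handed in; nothing more can be done
None
```

The cover now stands about 9.5 mm off the housing at both slots (9.6 mm left and 9.4 mm right from the side camera, 8.3 and 9.1 mm from the top), the wedge is back in its block and released, nothing else on the bench was moved, and the job is handed in at about 38 s.

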